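# Start a spin on the bench centrifuge

## Task

Start a spin on the bench centrifuge just by pressing and pushing, in this order: press the rocker switch all the way over to its other side to power it on, push the open lid down until it is fully shut, then press the large round start button well down and let it come back up. Leave the small square stop key alone, do not raise the lid further, and do not shift, tip or lift the tube rack, beaker, vial or spoon standing around.

Things in the scene. Friction and masses are not known exactly. Their poses are not given: they have to be found in the camera images.
- machine: Bench centrifuge, pale plastic, fixed to the bench: 280 (x) by 220 (y) by 100 mm high. Origin at the centre of its underside, x points from its control side to its hinge side, z up. The flat control strip runs along its near edge (own x -140 to -55 mm), top at 100 mm; the rocker, start button and stop key sit there in a row at own x -100 mm and own y -66, 0 and +66 mm, in any order. Behind it is the round bowl (rim 79 mm in radius, centre at own x +40 mm) under the lid.
- rocker (a joint): Rocker switch, rad: 0 is off (the half nearer the robot stands up), 0.44 is fully on (that half pressed down). Stays where it is left (friction 0.02 N m); about 1 to 3 N pressed near the end of the raised half tips it.
- rocker_push (a point): Point on top of the rocker's raised half, about 2 mm inward of its end (19.5 mm from the pivot, on the side nearer the robot). The black rocker is a flat bar 44 mm long (machine x) by 26 mm wide in a thin 56 by 36 mm frame whose top is 4 mm above the strip; its pivot is 6 mm above the strip. Off, this point is about 15 mm above the strip; fully on, about 9 mm lower. It moves with the rocker.
- lid (a joint): Lid angle, rad: 0 is fully shut, larger is more open (stop at 1.3); starts 0.55 to 0.9. The hinge is stiff and the lid stays where it is left; a few newtons push it.
- lid_push (a point): Point on the outer face of the lid, on its middle line, 55 mm from the hinge line towards the lip; 20 mm above the strip height (120 mm above the bench) when shut. The lid is a clear disc 156 mm across and 20 mm thick; its hinge line runs along machine y at machine x +125 mm, 100 mm above the bench, and its disc centre is 85 mm from the hinge. Pushing straight down at machine x +70 mm shuts it.
- lid_lip (a point): Front end of the lid's dark lip (60 mm wide, 7 mm thick), 180 mm from the hinge line, the highest point of the open lid.
- start (a joint): Travel of the start button, m: 0 is up, 0.006 fully down. A spring returns it; fully down takes 5 N.
- start_top (a point): Centre of the top of the start button, a grey round button 34 mm across in a dark round housing 50 mm across and 12 mm high; its top is 18 mm above the strip. Moves with the button; pressed straight down.
- stop (a joint): Travel of the stop key, m: 0 is up, 0.006 fully down. A spring returns it. Not to be pressed.
- stop_top (a point): Centre of the top of the stop key, a small grey square key 22 mm wide in a dark square housing 36 mm wide; its top is 18 mm above the strip.
- rack: Steel wire tube rack with glass tubes, loose, 170 (x) by 75 (y) mm, tubes reach 146 mm high; origin at the centre of its underside. Stands beside the centrifuge. Bystander.
- beaker: Open glass beaker, loose, 72 mm across, 90 mm high; origin at the centre of its underside. Stands beside the centrifuge. Bystander.
- vial: Small amber bottle, loose, 32 mm across, 60 mm high; origin at the centre of its underside. Stands just beside the control strip. Bystander.
- spoon: Steel spoon, loose, 150 mm long, lying flat; origin at its middle on the bench, its x axis along it. Lies beyond the beaker, beside the centrifuge. Bystander.

How it is judged (in metres and radians):
On the way, in this order (a step that is already met when the one before it is completed fails the run):
1. the rocker is pressed over to on (value of joint rocker above 0.36 rad), for 0.1 s.
2. the lid is pushed shut (value of joint lid below 0.04 rad), for 0.1 s.
3. the start button is pressed at least 4 of its 6 mm (value of joint start above 0.004 m), for 0.05 s.
4. the start button is let up again (value of joint start below 0.0015 m), for 0.1 s.
At the end, for the whole second after the job is handed in: The rocker is on (over 0.36 of 0.44 rad), the lid is shut (under 0.04 rad), the start button and the stop key are up (under 1.5 mm), and each bystander is within 15 mm of where it started (value of joint rocker above 0.36 rad and value of joint lid below 0.04 rad and value of joint each of start, stop below 0.0015 m and distance of each of rack, beaker, vial, spoon from where it was at the start of the episode below 0.015 m); the robot touches nothing.
It fails at once if the lid is shut before the power is on (value of joint lid below 0.1 rad and value of joint rocker below 0.3 rad).
It fails at once if start is pressed before the power is on and the lid shut (value of joint start above 0.002 m and (value of joint rocker below 0.3 rad or value of joint lid above 0.08 rad)).
It fails at once if the stop key is pressed (value of joint stop above 0.002 m).
It fails at once if the lid is raised further (beyond 1.0 rad) (value of joint lid above 1 rad).
It fails at once if a bystander is shifted, lifted or carried more than 15 mm, or the rack, beaker or vial is tipped (distance of any of rack, beaker, vial, spoon from where it was at the start of the episode above 0.015 m or angle between any of rack, beaker, vial's own z axis and vertical above 0.3 rad).
It also fails if it takes over 45 s, if anything falls off the work surface, if the arm or the gripper's body presses on something with over 40 N, if the wrist force passes 120 N, or if a joint passes its speed limit or range.

## Robot

A 7-joint arm with a two-finger parallel gripper is mounted at the origin on the work surface. World frame = base frame: x ahead of the robot, y to its left, z up, the work surface at z = 0. Lengths are in mm, angles in rad, forces in N, time in s.
With the tool pointing down it reaches from about 400 to 875 mm from the base axis. Payload 4.4 kg.
Tool frame: the origin (TCP) lies midway between the tips of the shut fingers; the grasp point (between the pads) lies 19 mm behind it (ctrl.grip_point_offset is the distance from the TCP to the grasp point, in mm); z points along the fingers, y is the direction in which the jaws open and shut (so a half turn about z gives the same grasp; the last joint's range is limited). The gripper opens to 85 mm and grips with 20 to 120 N. Pads are 22 mm wide; open, the fingers measure 114 mm over their backs; the gripper's body (76 mm by 85 mm) begins 54 mm behind the grasp point. The pads swing forward as they close: fully open they stand 13 mm farther back than shut.
Start: joints at [1.244, 0.628, 0.038, 1.517, -0.027, 0.996, -0.02], TCP at [167.632, -628.026, 231.313] pointing down, gripper open.
Joint ranges: [-3.06, 3.06], [-0.37, 2.12], [-1.25, 1.32], [0.18, 2.47], [-1.1, 4.24], [0.23, 1.98], [-2.94, 2.94]. Speed limits (rad/s): [2.57, 2.57, 3.14, 3.14, 3.14, 3.14, 3.14].

## Interface

Orientations are given as [roll, pitch, yaw] about the fixed x, y, z axes, in that order (R = Rz(yaw) Ry(pitch) Rx(roll)).
In Python, from cell import ctrl, imaging, models gives the robot as it stands. The module is installed in compiled form; this text tells all that it offers.
- The arm moves only by the tool drive_tool, never from a script. Its argument "deltas" is text: rows parted by semicolons, each of 5 numbers parted by spaces: the shift along the tool's x, y, z in m, then the turn about the tool's z in degrees, then the finger opening in m, from 0 to 0.0854. A call has 1 to 12 rows; each row is the pose to reach, as a shift and turn from the pose commanded when the call began, along the tool's axes at that moment; what a row does not reach only later rows make up. A row lasts 1/8 s, in which the tool goes at most 62.5 mm and 10.7 degrees, less where a joint would pass 70% of its speed; a pose out of reach is approached as far as the arm can. A call with a gripper value outside its range is refused whole. The fingers move at their own pace and stop on an object; the grip force is fixed at half the most. Time passes only in rows, so rows that repeat a pose let the fingers close. It gives the time, the measured TCP pose, the force and the opening at its end, in the units of the state.
- ctrl.read_state(): the state, without advancing time (a new reading comes with each control period).
- imaging.get_image(name): name is "scene" or "top" or "wrist"; returns a dict with "color" (384x512x3 uint8, red, green, blue), "range_z" (384x512 float32, mm along the optical axis (not along the pixel's ray), 0 where there is no reading), "vfov" (degrees; the focal length in pixels is half the picture's height over the tangent of half this angle, whatever the lens; pixels are square), "cx", "cy" (the principal point, pixels), "extrinsics" (4x4, takes a point from camera to world coordinates). Camera axes: x right, y down, z forward; pixel columns grow to the right and rows downward; lengths in mm; the calibration is good to about 2 mm. A picture is of the moment at which its call begins.
- ctrl.finish_job(): hands the job in, once; it reports no verdict.
Trained networks look in a picture, given as the dict that the camera call returned (one of the last four; its "shot" number tells which), for a name from the list of things; names that differ only in an ending like _2 or _b are one class to them, and where a whole thing is asked for, a point or a joint stands for the part that bears it (a point fixed in the world has none). Each returns a list of dicts, best first, with "score" (0 to 1); they miss things now and then, are a little off and sometimes report something else, mostly with a low value. They report only what shows in the picture. A call takes as long as a camera call.
- models.spot_in(picture, thing): "point" ([column, row] in pixels, amid what is visible of it).
- models.landmark_of(picture, thing): "point" ([column, row] in pixels: a listed point, or the origin of a listed thing).
The state is a dict: "clock": time; "qpos": joint angles; "qd": joint speeds; "tau": joint torques, N m; "eef_pos": TCP position; "tool_rot": TCP orientation; "force": force on the tool from outside, world axes, zero at the start; "torque": the same for the moment, N m; "width": finger opening in mm.
Only numpy, scipy, OpenCV 4.12 (cv2) and the standard library are available. Lean on these libraries where they do the work, as an engineer would, in place of code of your own. Each camera call takes 0.05 s, during which the arm holds its last target.

## Working session

There is one attempt and no reset: what is moved stays moved. The work goes in short steps, Python scripts to look and compute and a tool call to move; the robot and the scene stay as the last step left them, time stands still between calls to the robot, and variables do not carry over. Pictures are saved under pics/ and viewed, and the job is handed in when it is done.

Besides the shell and the picture viewer there is one more tool, called after ">>>" as name(argument=value, ...), one argument or row to a line, values as JSON. drive_tool: Moves the arm, as the interface text tells. Its arguments: {"type":"object","properties":{"deltas":{"type":"string"}},"required":["deltas"]}

```bash
mkdir -p pics; cat > h.py <<'E'
import numpy as np,cv2
from cell import ctrl,imaging,models
def f(p): return p["color"].shape[0]/2/np.tan(np.radians(p["vfov"])/2)
def w(p,uv,z=None):
    u,v=uv; F=f(p); E=np.array(p["extrinsics"])
    if z is None:
        d=p["range_z"][int(round(v)),int(round(u))]
        return (E@[(u-p["cx"])/F*d,(v-p["cy"])/F*d,d,1])[:3]
    r=E[:3,:3]@[(u-p["cx"])/F,(v-p["cy"])/F,1]; return E[:3,3]+r*(z-E[2,3])/r[2]
def save(p,n): cv2.imwrite("pics/"+n,p["color"][:,:,::-1])
E
python3 - <<'E'
from h import *
s=ctrl.read_state();print(s["clock"],s["eef_pos"],s["tool_rot"],s["width"])
np.set_printoptions(precision=1,suppress=True)
for n in ["scene","top"]:
    p=imaging.get_image(n);save(p,n+"1.png")
    for t in ["machine","rocker_push","lid_push","lid_lip","start_top","stop_top","rack","beaker","vial","spoon"]:
        for r in models.landmark_of(p,t)[:2]:
            print(n,t,round(r["score"],2),np.array(r["point"]),w(p,r["point"]) if 0<=r["point"][0]<511 and 0<=r["point"][1]<383 else "")
E
```

```text
0.0 [ 167.4880608  -627.39389227  230.4099517 ] [-3.13970672e+00  5.72165430e-05  2.60863613e-01] 85.38810767726018
scene machine 0.72 [202.  216.3] [705.9 -52.1  95.5]
scene rocker_push 0.57 [164.5 155.1] [ 265.2 -193.3    3.1]
scene lid_push 0.56 [195.7 184.4] [662.4 -62.4 151.7]
scene lid_lip 0.74 [262.9 202.9] [583.5  89.8  32.5]
scene lid_lip 0.62 [189.1 136.1] [ 147.5 -124.8    3.1]
scene start_top 0.68 [107.1 232.2] [ 717.5 -260.1   75.8]
scene start_top 0.39 [164.5 153.7] [ 260.7 -193.5    5.5]
scene rack 0.62 [303.3 200.8] [559.  196.1  13.9]
scene rack 0.57 [107.2 234.8] [ 706.3 -265.6   59.5]
scene beaker 0.79 [262.9 205.8] [583.9  89.6  23.8]
scene vial 0.61 [143.1 194. ] [ 496.6 -222.9   20.3]
scene spoon 0.83 [303.2 199.3] [551.1 197.   12.9]
top machine 0.68 [302.5 200.5] [569.3 -54.1  90.6]
top rocker_push 0.71 [346.1 244.4] [ 467.4 -151.   114.2]
top lid_push 0.86 [311.1 158.7] [658.8 -64.  154.7]
top lid_lip 0.88 [323.4 201.6] [ 568.4 -107.6   74.3]
top lid_lip 0.35 [317.6 241.3] [473.8 -84.7 117.7]
top start_top 0.71 [289.7 245.8] [463.  -20.1 122.5]
top stop_top 0.45 [318.3 239. ] [479.  -86.5 116.9]
top stop_top 0.23 [290.2 244.8] [465.1 -21.6 118.8]
top rack 0.56 [386.3 177.8] [ 628.6 -261.3   78.7]
top beaker 0.6 [239.2 209.2] [550.4 100.6   0.7]
top vial 0.41 [364.9 237.4] [ 481.7 -219.6   37.4]
top spoon 0.8 [206.4 207.4] [554.1 187.7   1.1]
```

View pics/scene1.png

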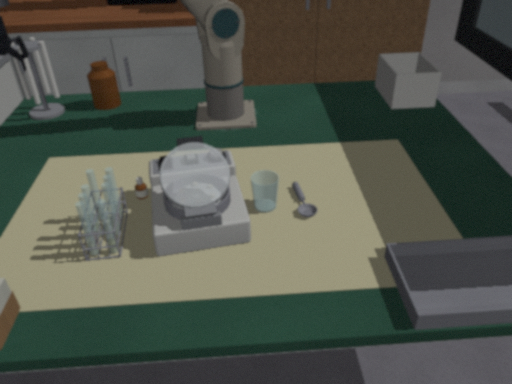

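View pics/top1.png

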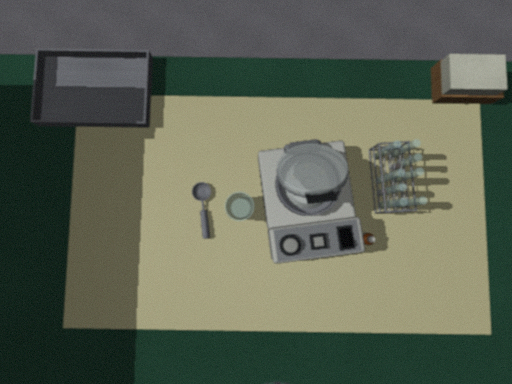

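The top view shows, from left to right, start (290,245), stop (319,241) and the rocker (346,238). The network's top-view rocker and start points agree with this; its scene-view points are unreliable. I'll refine these from a zoomed view and the depth data.

```bash
python3 - <<'E'
from h import *
np.set_printoptions(precision=1,suppress=True)
p=imaging.get_image("top")
c=p["color"][130:270,245:385][:,:,::-1]
cv2.imwrite("pics/topz.png",cv2.resize(c,None,fx=4.2,fy=4.2,interpolation=cv2.INTER_CUBIC))
for uv in [(290,245),(319,241),(346,238),(347,245),(345,231)]: print(uv,w(p,uv),w(p,uv,z=115))
# height map of machine: points with z in 90..105 
vv,uu=np.mgrid[135:270,250:375]
P=np.array([w(p,(u,v)) for u,v in zip(uu.ravel(),vv.ravel())])
m=(P[:,2]>92)&(P[:,2]<110)
r=cv2.minAreaRect(P[m][:,:2].astype(np.float32));print(r,m.sum(),np.median(P[m][:,2]))
m=(P[:,2]>125);print(P[m][:,2].max(),P[m][np.argsort(-P[m][:,2])[:8]])
E
```

```text
(290, 245) [464.7 -21.  120.3] [464.4 -21.6 115. ]
(319, 241) [474.5 -88.  117.4] [474.4 -88.4 115. ]
(346, 238) [ 481.9 -152.   110.6] [ 482.1 -150.8  115. ]
(347, 245) [ 466.1 -153.   114.4] [ 466.1 -152.9  115. ]
(345, 231) [ 498.  -150.7  107.5] [ 498.1 -148.7  115. ]
((559.8181762695312, -56.45094299316406), (300.7557067871094, 226.47767639160156), 20.035287857055664) 2968 99.23810369116836
927.9020423513227 [[508.8  69.  927.9]
 [508.8  69.  927.9]
 [508.8  69.  927.9]
 [508.8  69.  927.9]
 [508.8  69.  927.9]
 [508.8  69.  927.9]
 [508.8  69.  927.9]
 [508.8  69.  927.9]]
```

View pics/topz.png

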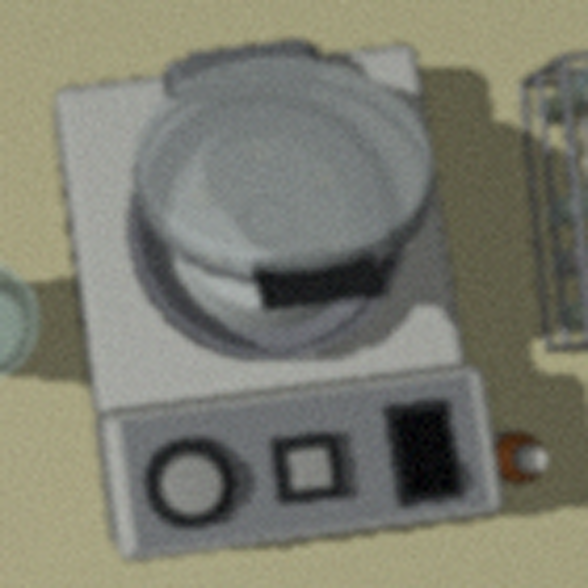

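>>> drive_tool(
  deltas="0.016 -0.015 -0.01 0.5 0; 0.048 -0.046 -0.03 1 0; 0.089 -0.084 -0.03 2 0; 0.133 -0.126 -0.03 3 0; 0.177 -0.168 -0.03 4 0; 0.222 -0.210 -0.03 5 0; 0.266 -0.252 -0.03 6 0; 0.310 -0.294 -0.03 7 0; 0.350 -0.332 -0.03 7.3 0; 0.379 -0.359 -0.03 7.3 0; 0.395 -0.375 -0.03 7.3 0; 0.403 -0.382 -0.03 7.3 0",
)

```text
clock: 2.65
eef_pos: [458.9, -152.6, 261.9]
tool_rot: [-3.141, -0.001, 0.137]
force: [-0.2, -1.3, -0.0]
width: -0.0
```

```bash
python3 - <<'E'
from h import *
np.set_printoptions(precision=1,suppress=True)
s=ctrl.read_state();print(s["clock"],s["eef_pos"],s["tool_rot"],s["width"],s["force"])
p=imaging.get_image("wrist");save(p,"w1.png")
for t in ["rocker_push","start_top","stop_top","lid_lip","lid_push"]:
    for r in models.landmark_of(p,t)[:2]: print(t,round(r["score"],2),np.array(r["point"]),w(p,r["point"]),w(p,r["point"],z=116))
p=imaging.get_image("top");save(p,"top2.png")
E
```

```text
2.65 [ 458.9 -152.6  261.9] [-3.1 -0.   0.1] -0.011947484717110575 [-0.2 -1.3 -0. ]
rocker_push 0.65 [254.8 169.3] [ 466.2 -150.8  114.9] [ 466.4 -150.8  116. ]
start_top 0.91 [125.8 152.8] [466.5 -19.8 121.4] [465.4 -17.4 116. ]
stop_top 0.72 [193.4 150. ] [477.8 -86.  116.6] [477.7 -85.9 116. ]
```

View pics/w1.png

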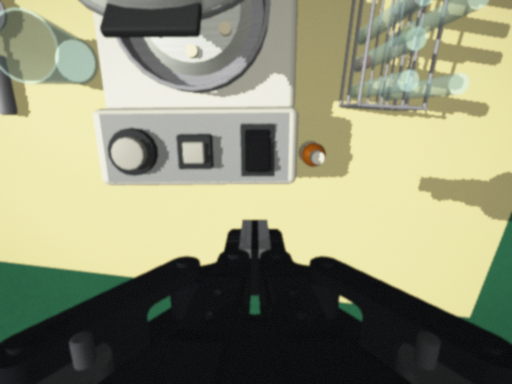

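The wrist view shows the rocker at (258,149), stop at (195,152), start at (130,152) and the vial at (313,153), with the strip square to the tool. Its measurements agree with the top view to about 2 mm, so I'm going down on the rocker's near end.

>>> drive_tool(
  deltas="0.002 -0.001 0.03 0 0; 0.002 -0.001 0.08 0 0; 0.002 -0.001 0.12 0 0; 0.002 -0.001 0.136 0 0; 0.002 -0.001 0.141 0 0; 0.002 -0.001 0.144 0 0; 0.002 -0.001 0.147 0 0; 0.002 -0.001 0.150 0 0; 0.002 -0.001 0.150 0 0",
)

```text
clock: 4.12
eef_pos: [460.5, -153.8, 111.5]
tool_rot: [3.141, -0.001, 0.133]
force: [1.3, -0.7, 0.5]
width: -0.0
```

>>> drive_tool(
  deltas="0 0 0.001 0 0; 0 0 0.002 0 0; 0 0 0.003 0 0; 0 0 0.004 0 0; 0 0 0.004 0 0",
)

```text
clock: 4.75
eef_pos: [460.1, -153.9, 107.4]
tool_rot: [-3.142, 0.0, 0.133]
force: [-2.2, -0.8, 3.3]
width: 0.2
```

>>> drive_tool(
  deltas="0 0 0.001 0 0; 0 0 0.002 0 0; 0 0 0.0025 0 0; 0 0 0.0025 0 0",
)

```text
clock: 5.25
eef_pos: [460.1, -153.9, 106.7]
tool_rot: [3.141, -0.0, 0.133]
force: [-6.7, 1.6, 23.7]
width: -0.3
```

```bash
python3 - <<'E'
from h import *
s=ctrl.read_state();print(s["force"],s["eef_pos"])
p=imaging.get_image("wrist");save(p,"w2.png")
E
```

```text
[-6.70903788  1.57959351 23.68414857] [ 460.10559608 -153.93215737  106.68350371]
```

View pics/w2.png

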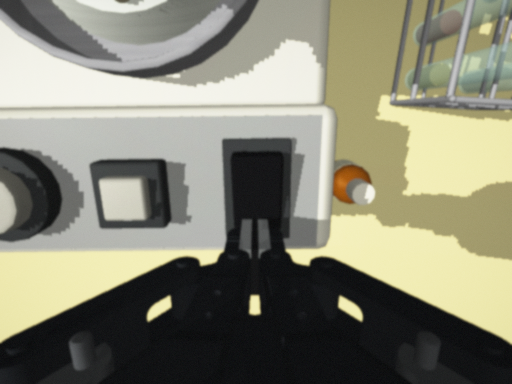

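>>> drive_tool(
  deltas="0 0 -0.005 0 0; 0 0 -0.03 0 0; 0 0 -0.08 0 0; 0 0 -0.13 0 0; 0 0 -0.165 0 0; 0 0 -0.170 0 0; 0 0 -0.170 0 0",
)

```text
clock: 6.18
eef_pos: [460.3, -153.5, 274.3]
tool_rot: [-3.141, 0.0, 0.134]
force: [0.5, -0.0, 0.0]
width: 0.0
```

```bash
python3 - <<'E'
from h import *
np.set_printoptions(precision=1,suppress=True)
s=ctrl.read_state();print(s["clock"],s["force"],s["eef_pos"])
p=imaging.get_image("wrist");save(p,"w3.png")
E0=np.array(p["extrinsics"]);F=f(p)
def proj(P):
    q=np.linalg.inv(E0)@np.r_[P,1]; return q[0]/q[2]*F+p["cx"],q[1]/q[2]*F+p["cy"]
c=np.array([482,-151.5]);ux=np.array([.991,.134])
for o in range(-30,31,5):
    uv=proj(np.r_[c+o*ux,110]);print(o,np.array(uv),w(p,uv))
p=imaging.get_image("scene");save(p,"s3.png")
vv,uu=np.mgrid[125:260,140:260]
P=np.array([w(p,(u,v)) for u,v in zip(uu.ravel(),vv.ravel())])
# machine frame
M=np.array([573,-73.6]);x=(P[:,:2]-M)@ux;y=(P[:,:2]-M)@[-.134,.991]
m=(P[:,2]>125)&(P[:,2]<300)&(abs(y)<90)&(x>-40)&(x<140)
print(m.sum()); i=np.argsort(-P[m][:,2])[:10]
print(np.c_[x[m],y[m],P[m][:,2]][i])
A=np.c_[x[m],np.ones(m.sum())];print(np.linalg.lstsq(A,P[m][:,2],rcond=None)[0])
E
```

```text
6.175 [ 0.5 -0.   0. ] [ 460.3 -153.5  274.3]
-30 [256.3 179.9] [ 449.1 -156.    96.6]
-25 [256.3 175.5] [ 454.9 -155.2   99.4]
-20 [256.3 171.1] [ 460.5 -154.4  102. ]
-15 [256.3 166.7] [ 466.6 -153.6  107.4]
-10 [256.3 162.2] [ 471.5 -152.9  106.9]
-5 [256.3 157.7] [ 476.5 -152.3  106.9]
0 [256.3 153.1] [ 481.8 -151.5  108.4]
5 [256.3 148.5] [ 486.9 -150.8  109.5]
10 [256.3 143.9] [ 492.  -150.1  110.7]
15 [256.3 139.2] [ 497.1 -149.4  112.7]
20 [256.3 134.5] [ 502.1 -148.8  113.4]
25 [256.4 129.8] [ 506.7 -148.2  108.7]
30 [256.4 125. ] [ 511.4 -147.6  102.9]
3731
[[ -6.4 -21.7 219.6]
 [ -8.3  12.7 219.5]
 [ -9.1  -5.6 218.8]
 [-10.2  10.5 218.8]
 [-10.5 -28.4 218.4]
 [ -8.4   1.1 218.3]
 [ -8.   24.1 218.2]
 [ -2.2   7.5 218.1]
 [-11.5 -10.1 218.1]
 [ -7.7 -12.7 217.8]]
[ -0.7 218.2]
```

View pics/w3.png

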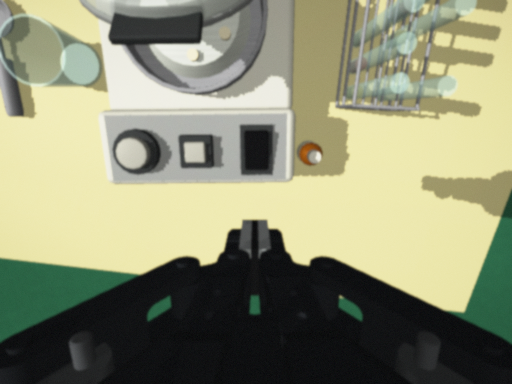

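View pics/s3.png

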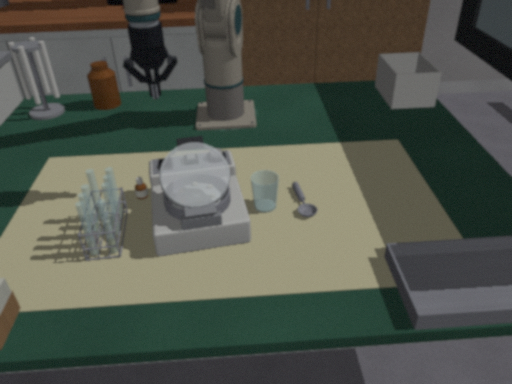

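The rocker now slopes up away from the robot (about 107 mm near, 113 mm far), so it is on. The lid is at about 0.7 rad with its lip top near z 220. I'm moving over the lid at z 274.

>>> drive_tool(
  deltas="0.012 -0.004 0 0 0; 0.05 -0.016 0 0 0; 0.1 -0.032 0 0 0; 0.145 -0.048 0 0 0; 0.18 -0.06 0 0 0; 0.192 -0.064 0 0 0; 0.192 -0.064 0 0 0; 0.192 -0.064 0.03 0 0; 0.192 -0.064 0.06 0 0; 0.192 -0.064 0.08 0 0; 0.192 -0.064 0.08 0 0",
)

```text
clock: 7.65
eef_pos: [639.7, -66.1, 193.5]
tool_rot: [-3.141, 0.005, 0.132]
force: [0.1, 0.2, 0.1]
width: 0.2
```

Now I'll push down slowly to about z 126.

>>> drive_tool(
  deltas="0 0 0.008 0 0; 0 0 0.016 0 0; 0 0 0.024 0 0; 0 0 0.032 0 0; 0 0 0.039 0 0; 0 0 0.046 0 0; 0 0 0.052 0 0; 0 0 0.058 0 0; 0 0 0.063 0 0; 0 0 0.067 0 0; 0 0 0.067 0 0",
)

```text
clock: 9.02
eef_pos: [642.0, -64.7, 127.3]
tool_rot: [-3.141, 0.0, 0.133]
force: [0.3, -0.6, 0.2]
width: -0.1
```

>>> drive_tool(
  deltas="0 0 0.002 0 0; 0 0 0.004 0 0; 0 0 0.005 0 0; 0 0 0.006 0 0; 0 0 0.007 0 0; 0 0 0.007 0 0",
)

```text
clock: 9.78
eef_pos: [642.2, -64.8, 120.7]
tool_rot: [-3.142, -0.0, 0.133]
force: [0.0, 0.4, 0.3]
width: 0.2
```

```bash
python3 - <<'E'
from h import *
p=imaging.get_image("scene");cv2.imwrite("pics/s4.png",cv2.resize(p["color"][80:280,80:330][:,:,::-1],None,fx=3,fy=3,interpolation=cv2.INTER_CUBIC))
E
```

```text
(no output)
```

View pics/s4.png

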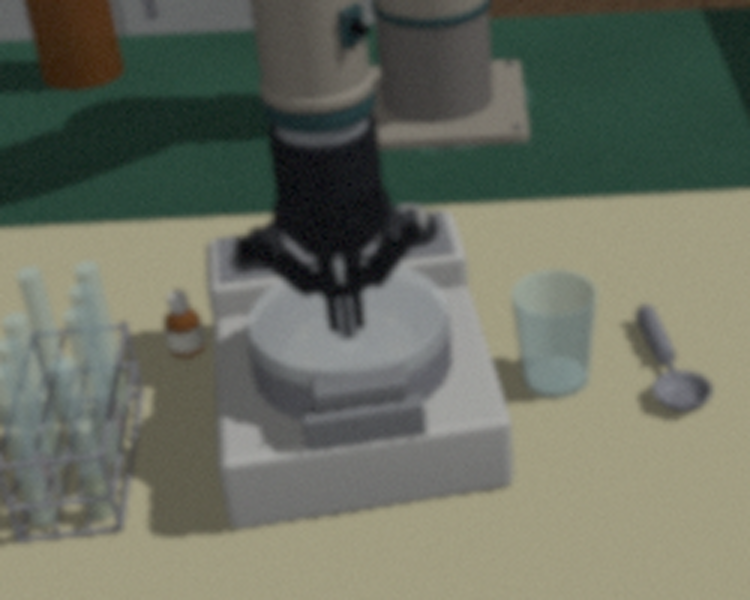

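The lid looks almost shut with the fingers on it at about (345,330). I'll keep pressing until a firm stop.

>>> drive_tool(
  deltas="0 0 0.001 0 0; 0 0 0.002 0 0; 0 0 0.003 0 0; 0 0 0.003 0 0",
)

```text
clock: 10.32
eef_pos: [642.3, -64.8, 120.0]
tool_rot: [3.141, -0.001, 0.133]
force: [-4.9, 0.1, 13.2]
width: -0.1
```

>>> drive_tool(
  deltas="0 0 -0.005 0 0; 0 0 -0.02 0 0; 0 0 -0.06 0 0; 0 0 -0.1 0 0; -0.02 -0.008 -0.12 0 0; -0.06 -0.024 -0.12 0 0; -0.11 -0.044 -0.12 0 0; -0.15 -0.06 -0.12 0 0; -0.166 -0.067 -0.12 0 0; -0.169 -0.068 -0.12 0 0; -0.169 -0.068 -0.12 0 0",
)

```text
clock: 11.7
eef_pos: [466.7, -20.1, 238.3]
tool_rot: [3.141, -0.002, 0.133]
force: [0.2, 0.3, -0.8]
width: 0.3
```

```bash
python3 - <<'E'
from h import *
np.set_printoptions(precision=1,suppress=True)
s=ctrl.read_state();print(s["clock"],s["force"],s["eef_pos"])
p=imaging.get_image("wrist");save(p,"w5.png")
for t in ["start_top","lid_lip","lid_push"]:
    for r in models.landmark_of(p,t)[:2]: print(t,round(r["score"],2),np.array(r["point"]),w(p,r["point"]),w(p,r["point"],z=118))
p=imaging.get_image("scene")
ux=np.array([.991,.134])
vv,uu=np.mgrid[125:260,140:260]
P=np.array([w(p,(u,v)) for u,v in zip(uu.ravel(),vv.ravel())])
M=np.array([573,-73.6]);x=(P[:,:2]-M)@ux;y=(P[:,:2]-M)@[-.134,.991]
m=(P[:,2]>112)&(P[:,2]<160)&(abs(y)<50)&(x>-20)&(x<100)
A=np.c_[x[m],np.ones(m.sum())];print(m.sum(),np.linalg.lstsq(A,P[m][:,2],rcond=None)[0],np.median(P[m][:,2]))
E
```

```text
11.7 [ 0.2  0.3 -0.8] [466.7 -20.1 238.3]
start_top 0.74 [258.1 182.4] [467.6 -22.4 119.7] [467.2 -22.5 118. ]
start_top 0.21 [381.7 199.6] [ 462.3 -152.   102.7] [ 466.1 -144.2  118. ]
lid_lip 0.81 [324.7 134.2] [520.1 -78.6 110.9] [520.4 -76.8 118. ]
lid_lip 0.3 [384.6 203.4] [ 458.5 -156.4  102. ] [ 462.7 -148.   118. ]
1238 [ -0.  121.2] 120.96785382967249
```

View pics/w5.png

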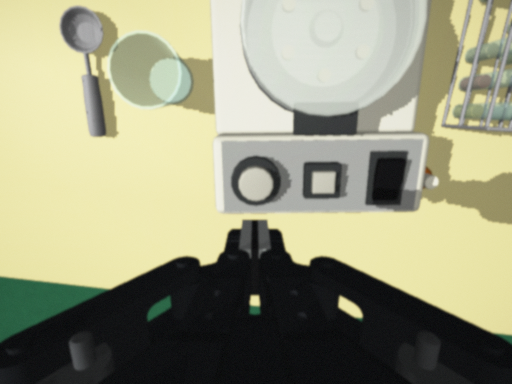

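The lid is flat (zero slope, z 121). The start button at (256,183) is at about (467,-22), 2 mm from the tool axis. Next I press it.

>>> drive_tool(
  deltas="0 0.0015 0.03 0 0; 0 0.0015 0.07 0 0; 0 0.0015 0.1 0 0; 0 0.0015 0.114 0 0; 0 0.0015 0.119 0 0; 0 0.0015 0.122 0 0; 0 0.0015 0.125 0 0; 0 0.0015 0.126 0 0; 0 0.0015 0.126 0 0",
)

```text
clock: 13.08
eef_pos: [465.4, -21.5, 115.5]
tool_rot: [3.141, -0.001, 0.133]
force: [-10.4, 1.2, 37.4]
width: 0.0
```

```bash
python3 - <<'E'
from h import *
np.set_printoptions(precision=1,suppress=True)
s=ctrl.read_state();print(s["clock"],s["force"],s["torque"],s["eef_pos"])
p=imaging.get_image("wrist");save(p,"w6.png")
p=imaging.get_image("scene");cv2.imwrite("pics/s6.png",cv2.resize(p["color"][80:280,80:330][:,:,::-1],None,fx=3,fy=3,interpolation=cv2.INTER_CUBIC))
E
```

```text
13.075 [-10.4   1.2  37.4] [ 0.1  2.3 -0. ] [465.4 -21.5 115.5]
```

View pics/w6.png

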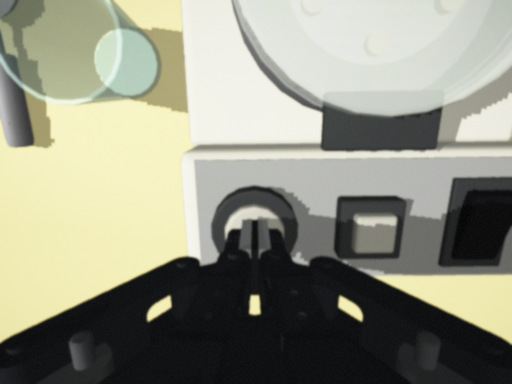

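View pics/s6.png

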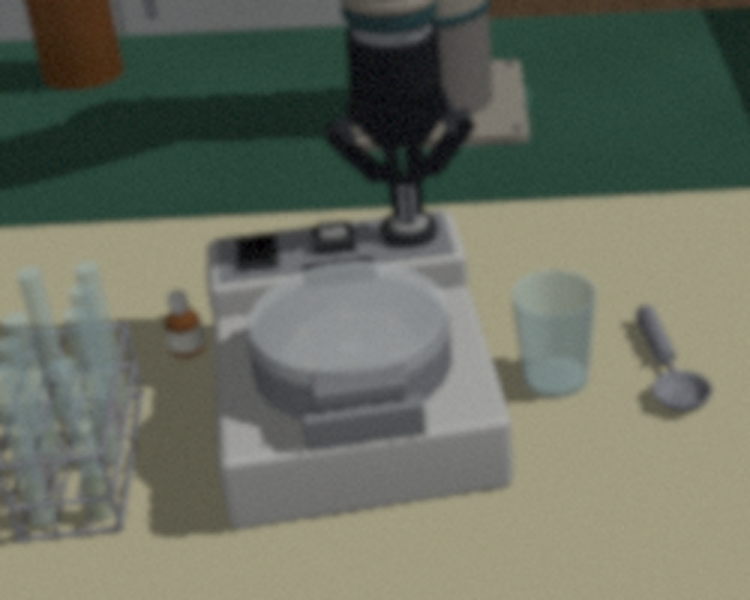

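```bash
python3 - <<'E'
from h import *
np.set_printoptions(precision=1,suppress=True,linewidth=160)
p=imaging.get_image("wrist")
for uv in [(238,214),(250,211),(265,211),(235,222),(275,220),(250,192),(222,205),(288,205),(230,197),(380,232),(370,225),(345,240),(375,203),(310,230),(205,215),(250,175)]: print(uv,p["color"][uv[1],uv[0]],w(p,uv))
E
```

```text
(238, 214) [227 226 212] [476.3 -10.1 114.2]
(250, 211) [220 219 205] [479.2 -16.3 115.1]
(265, 211) [211 209 195] [480.  -24.3 114.4]
(235, 222) [217 217 202] [471.4  -9.  114. ]
(275, 220) [135 135 123] [475.6 -30.4 114.3]
(250, 192) [65 67 67] [488.5 -15.  111. ]
(222, 205) [72 77 75] [478.8  -0.7 110. ]
(288, 205) [35 36 36] [483.6 -36.7 109.9]
(230, 197) [61 63 62] [483.7  -4.5 109.1]
(380, 232) [131 131 121] [476.9 -87.6 116. ]
(370, 225) [181 180 166] [480.5 -80.9 116.8]
(345, 240) [36 36 38] [467.6 -71.9 110.9]
(375, 203) [61 63 63] [491.4 -83.3 111.1]
(310, 230) [111 114 109] [466.3 -54.3  99.4]
(205, 215) [185 185 182] [467.2   9.6  98.7]
(250, 175) [186 190 184] [495.3 -13.9  99.6]
```

The button top now measures about 114.4 mm against about 120 before, and 37 N hits a hard stop. So it is fully down, standing about 2 mm higher than the text says. Time to release.

>>> drive_tool(
  deltas="0 0 -0.003 0 0; 0 0 -0.008 0 0; 0 0 -0.03 0 0; 0 0 -0.07 0 0; 0 0 -0.11 0 0; 0 0 -0.13 0 0; 0 0 -0.13 0 0; 0 0 -0.13 0 0",
)

```text
clock: 14.22
eef_pos: [465.7, -21.4, 241.4]
tool_rot: [-3.142, 0.0, 0.133]
force: [-0.4, -0.7, -0.7]
width: -0.1
```

```bash
python3 - <<'E'
from h import *
np.set_printoptions(precision=1,suppress=True)
s=ctrl.read_state();print(s["clock"],s["force"],s["eef_pos"])
p=imaging.get_image("wrist");save(p,"w7.png")
for t in ["start_top","stop_top","rocker_push","lid_lip"]:
    for r in models.landmark_of(p,t)[:1]: print(t,round(r["score"],2),np.array(r["point"]),w(p,r["point"]))
p=imaging.get_image("top");save(p,"top7.png")
for t in ["rack","beaker","vial","spoon"]:
    for r in models.landmark_of(p,t)[:1]: print(t,round(r["score"],2),np.array(r["point"]))
E
```

```text
14.225 [-0.4 -0.7 -0.7] [465.7 -21.4 241.4]
start_top 0.97 [254.5 179.9] [467.4 -20.1 119.2]
stop_top 0.32 [92.5 74.7] [547.2 190.3  15.4]
rocker_push 0.6 [382.3 198. ] [ 461.9 -155.3  102.2]
lid_lip 0.94 [322.6 133.8] [518.2 -82.1  96.7]
rack 0.61 [386.2 181.7]
beaker 0.72 [238.4 210.6]
vial 0.35 [291.2 245.3]
```

View pics/w7.png

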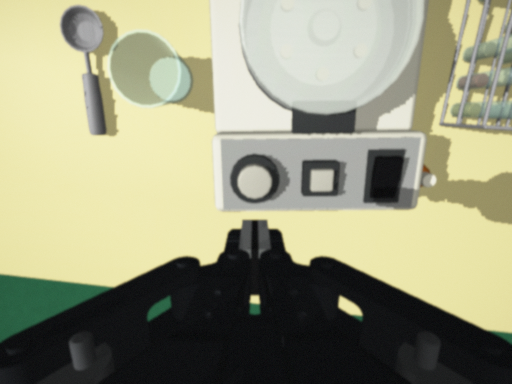

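View pics/top7.png

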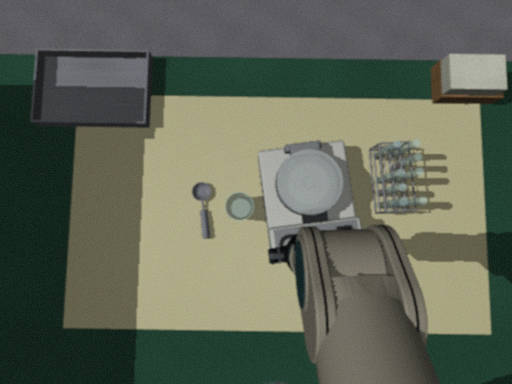

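The start button is back up at about 119 mm. The lid is flat, the rocker is on, the bystanders have not moved in the pictures, and the tool is clear.

```bash
python3 -c "
from h import *
print(ctrl.finish_job())"
```

```text
the job is handed in; nothing more can be done
None
```

I switched the rocker on, pushed the lid shut, and pressed the start button fully down and let it up, in that order. Then I handed the job in at about 14 s; no verdict was reported.

Last checks:
- **Rocker:** right after the press it sloped the on way, about 107 mm high at the near end and 113 mm at the far end. I did not re-measure the slope at the end, but nothing touched it afterwards.
- **Lid:** flat at about 121 mm, after a firm stop at 120 mm.
- **Start button:** top at about 114.4 mm when pressed and back to about 119 mm after release.
- **Stop key:** I never touched it, and it measured about 116–117 mm during the start press.
- **Bystanders:** rack, beaker and spoon look unmoved in the top view. The arm hid the vial there, but it still stands beside the strip in the wrist view.
- **Contact:** wrist force was near zero and the tool was about 120 mm clear of everything.

What disagreed:
- **Start button height:** it measured about 2 mm higher than the text says, so it reached its stop earlier than planned. The wrist force reached 37 N there, pressing with the fingertips.
- **Network detections:** several landmark results were wrong and I ignored them, including most from the scene camera and the last ones for the stop key and the vial.

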